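Rock the tight cork out of the coffee crock

TASK

Open the stoneware coffee crock: its tapered cork is jammed tight, so take it by the wooden grip and rock it from side to side while easing it up until it comes free, keeping the crock standing on the counter where it is (a straight pull only lifts the crock). Then set the stopper down gently, upright with the grip on top, in the middle of the empty saucer, let go, and leave the other things on the counter undisturbed.

Things in the scene. Friction and masses are not known exactly. Their poses are not given: they have to be found in the camera images.
- stopper: the stopper, 98 mm high, 0.2 kg, jammed upright in the crock's mouth. Origin: centre of its underside, z up its axis. From there up: tapered cork 0 to 44 mm (diameter 53 mm at the bottom, 62 at the top), round wooden collar 44 to 52 mm (diameter 68), plain round upright wooden grip 52 to 98 mm (diameter 36). At the start the origin is 78 to 81 mm above the counter
- crock: squat white stoneware crock with a narrow neck, loose on the counter, 2.0 kg (1.8 to 2.2), belly 170 mm across, 112 mm high; neck 96 mm across outside, bore 74 mm; origin: centre of its underside, z up
- crock_mouth (a point): centre of the crock's mouth at lip height, 112 mm above its underside. 8 mm below it a rubber seal ring grips the cork; it gives 2 mm sideways. A straight pull needs 50 to 80 N, far more than the crock weighs. While the stopper swings 0.1 to 0.2 rad to either side about the middle of the seal, a pull of 5 to 12 N raises it 1 to 4 mm a swing; over 15 N the crock may lift or tip. It is loose after 12 to 18 mm
- saucer: the empty white saucer, round, 152 mm across, 20 mm high at the rim; its flat well, about 80 mm across, lies 5 mm above the counter; origin: centre of its underside, z up. Loose, 0.28 kg
- milk_jug: bystander: steel milk jug, 80 mm wide, 98 mm high with a side handle reaching 68 mm from its axis; origin: centre of its underside
- tamper: bystander: tamper standing on its steel base (58 mm wide), dark wooden handle up, 90 mm high; origin: centre of its underside
- cup: bystander: coffee cup standing on its own small saucer (120 mm wide), 61 mm high in all; origin: centre of the underside
- tin: bystander: steel tin with a flat steel lid, 92 mm wide, 84 mm high; origin: centre of its underside
- lids: bystander: pile of black cup lids, 90 mm wide, 63 mm high; origin: centre of its underside
- straws: bystander: clear tumbler of black straws, 88 mm wide, 210 mm high with the straws; origin: centre of its underside
- cutlery: bystander: clear tumbler of spoons and stirrers, 80 mm wide, 170 mm high with them; origin: centre of its underside
Things that resemble listed ones, but are neither listed nor needed, are in the scene too. Leave any green look-alike of the stopper alone.

How it is judged:
By the outcome, as a careful person would: the job done as asked, in the order asked, and still so for the second after the job is handed in, with the robot touching nothing.
It also fails if it takes over 58 s, if anything falls off the work surface, if the arm or the gripper's body presses on something with over 40 N, if the wrist force passes 120 N, or if a joint passes its speed limit or range.

ROBOT

A 6-joint arm with a two-finger parallel gripper is mounted at the origin on the work surface. World frame = base frame: x ahead of the robot, y to its left, z up, the work surface at z = 0. Lengths are in m, angles in degrees, forces in N, time in s.
With the tool pointing down it reaches from about 0.25 to 0.725 m from the base axis. Payload 4 kg.
Tool frame: the origin (TCP) lies at the very end of the fingers, on their centre line; the grasp point (between the pads) lies manip.tcp_to_grasp behind it (manip.tcp_to_grasp is the distance from the TCP to the grasp point, in m); z points along the fingers, x is the direction in which the jaws open and shut, and the axes are right-handed (so a half turn about z gives the same grasp; the last joint's range is limited). The gripper opens to 85 mm and grips with 20 to 120 N. Pads are 22 mm wide; open, the fingers measure 114 mm over their backs; the gripper's body (76 mm by 85 mm) begins 54 mm behind the grasp point. The pads swing forward as they close: fully open they stand 13 mm farther back than shut.
Start: joints at [64.859, 13.785, 0.286, 76.501, 0, 90], TCP at [0.212, 0.453, 0.231] pointing down, gripper open.
Joint ranges: [-155.79, 155.79], [-60.16, 107.12], [-62.33, 73.08], [-114, 123.19], [-81.49, 82.49], [-180, 180]. Speed limits (degrees/s): [159.86, 159.86, 180, 180, 180, 180].

INTERFACE

Orientations are given as [roll, pitch, yaw] about the fixed x, y, z axes, in that order (R = Rz(yaw) Ry(pitch) Rx(roll)).
In Python, from rig import manip, snapshot, order gives the robot as it stands.
- The arm moves only by the shell command python3 -m crank 'ROWS' [FORCE]. ROWS is JSON, a list of rows, each a list of 5 numbers: the shift along the tool's x, y, z in cm, then the turn about the tool's z in degrees, then the finger opening in cm, from 0 to 8.54. A call has exactly 10 rows; each row is the pose to reach, as a shift and turn from the pose commanded when the call began, along the tool's axes at that moment; what a row does not reach only later rows make up. A row lasts 1/12 s, in which the tool goes at most 41.7 mm and 7.16 degrees, less where a joint would pass 70% of its speed; a pose out of reach is approached as far as the arm can. A call with a gripper value outside its range is refused whole. The fingers move at their own pace and stop on an object; FORCE is the grip in N (left out, the last holds). Time passes only in rows, so rows that repeat a pose let the fingers close, or fill a call up. It gives the time, the measured TCP pose, the force and the opening at its end, in the units of the state.
- manip.sense(): the state, without advancing time (a new reading comes with each control period).
- snapshot(name): name is "scene" or "top" or "wrist"; returns a dict with "color" (480x640x3 uint8, blue, green, red), "depth" (480x640 float32, m along the optical axis (not along the pixel's ray), 0 where there is no reading), "K" (3x3 intrinsics, pixels), "rvec" (rotation vector, rad) and "tvec" (3), from world to camera coordinates, as OpenCV has them. Camera axes: x right, y down, z forward; pixel columns grow to the right and rows downward; lengths in m; the calibration is good to about 2 mm. A picture is of the moment at which its call begins.
- order.job_done(): hands the job in, once; it reports no verdict.
The state is a dict: "clock": time; "joints": joint angles; "joint_vel": joint speeds; "joint_efforts": joint torques, N m; "position": TCP position; "eef_rot": TCP orientation; "ft_force": force on the tool from outside, world axes, zero at the start; "torque": the same for the moment, N m; "opening": finger opening in m.
Only numpy, scipy, OpenCV 4.12 (cv2) and the standard library are available. Lean on these libraries where they do the work, as an engineer would, in place of code of your own. Each camera call takes 0.05 s, during which the arm holds its last target. There are 200 camera calls.

## Working session

There is one attempt and no reset: what is moved stays moved. The work goes in short steps, Python scripts to look and compute and a shell command to move; the robot and the scene stay as the last step left them, time stands still between calls to the robot, and variables do not carry over. Pictures are saved under pics/ and viewed, about 8 in all and at most 12, crops included, and the job is handed in when it is done.

```bash
ls; mkdir -p pics; cat > h.py <<'E'
import numpy as np, cv2
from rig import manip, snapshot, order
def cam(s):
    R,_=cv2.Rodrigues(np.array(s["rvec"],float)); return R,np.array(s["tvec"],float).ravel(),np.array(s["K"],float)
def cloud(s):
    R,t,K=cam(s); d=s["depth"]; v,u=np.mgrid[:d.shape[0],:d.shape[1]]
    p=np.stack([(u-K[0,2])/K[0,0]*d,(v-K[1,2])/K[1,1]*d,d],-1)
    return (p-t)@R
def ray(s,u,v,z):
    R,t,K=cam(s); r=R.T@np.linalg.inv(K)@[u,v,1.]; c=-R.T@t
    return c+r*(z-c[2])/r[2]
E
python3 - <<'E'
from h import *
print(manip.sense(), manip.tcp_to_grasp)
for n in("scene","top"):
    s=snapshot(n); cv2.imwrite(f"pics/{n}0.png",s["color"]); np.savez(f"{n}0.npz",**s); R,t,K=cam(s); print(n,-R.T@t,R.T[:,2])
E
```

```text
pics
{'clock': 0.0, 'joints': array([ 6.48567837e+01,  1.38322096e+01,  2.14440407e-01,  7.65010008e+01,
       -9.63990683e-04,  8.99998582e+01]), 'joint_vel': array([ 0.03434593,  0.04313052, -0.02207952, -0.04002759, -0.10244838,
       -0.00056596]), 'joint_efforts': array([-1.13792685e-03, -3.72319114e+01,  2.52407116e+01,  1.70124765e-02,
        7.48994876e-05, -5.78302419e-06]), 'position': array([0.21218187, 0.45205981, 0.23041769]), 'eef_rot': array([1.79999036e+02, 1.18769942e-01, 6.48569255e+01]), 'ft_force': array([ 0.2245192 , -0.53933512,  0.46937746]), 'torque': array([-0.00323099, -0.01917989,  0.02681291]), 'opening': 0.08499199475723611} 0.0187
scene [ 0.97557332 -0.45476996  0.90733956] [-0.40808945  0.45516471 -0.79138365]
top [ 0.28826658 -0.00918646  1.23626154] [ 0.21712575 -0.00992821 -0.97609315]
```

View pics/scene0.png

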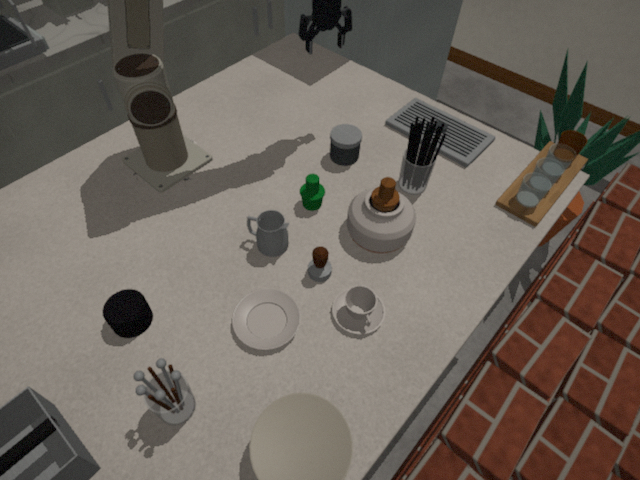

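View pics/top0.png

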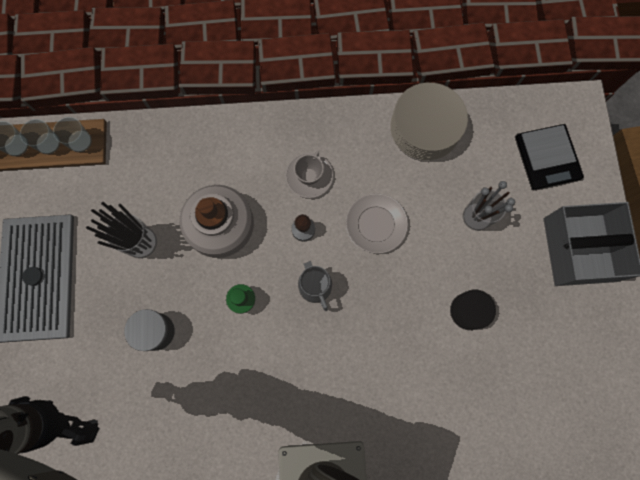

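The crock with the orange-brown stopper is at scene (386,210) and top (212,210). The empty saucer is at scene (266,320) and top (377,223). The straws stand left of the crock in the top view, with the green look-alike at top (240,298) and the tamper, jug and cup between crock and saucer.

```bash
cat > m.py <<'E'
from h import *
for n in("scene","top"):
    s=dict(np.load(f"{n}0.npz")); P=cloud(s); hsv=cv2.cvtColor(s["color"],cv2.COLOR_BGR2HSV)
    x0,y0,x1,y1=(365,170,410,225) if n=="scene" else (185,185,240,240)
    m=np.zeros(hsv.shape[:2],bool); m[y0:y1,x0:x1]=True
    br=m&(hsv[...,0]<20)&(hsv[...,1]>110)
    q=P[br]; 
    print(n,"brown z",np.percentile(q[:,2],[1,10,50,90,99]).round(3))
    for lo,hi in((.165,.19),(.12,.14)):
        w=q[(q[:,2]>lo)&(q[:,2]<hi)]
        if len(w)>4: c,r=cv2.minEnclosingCircle(w[:,:2].astype(np.float32)); print(' brown',lo,len(w),w.mean(0).round(4),np.round(c,4),round(r,4))
    for nm,lo,hi,box in (("lip",.105,.12,(335,165,430,260) if n=="scene" else (165,170,270,265)),("saucerrim",.014,.026,(225,285,305,355) if n=="scene" else (340,188,415,260)),
       ("tamper",.05,.12,(305,240,335,285) if n=="scene" else (288,210,318,245)),("cup",.04,.08,(330,280,388,335) if n=="scene" else(285,150,335,200)),
       ("straws",.15,.25,(395,110,450,200) if n=="scene" else(80,195,160,262)),("jug",.08,.12,(240,205,295,260) if n=="scene" else(295,258,345,312)),
       ("green",.05,.15,(298,170,330,215)if n=="scene" else(222,282,258,315)),("tin",.07,.1,(325,120,365,165) if n=="scene" else(120,300,175,352))):
        a=np.zeros(hsv.shape[:2],bool); a[box[1]:box[3],box[0]:box[2]]=True
        w=P[a&(P[...,2]>lo)&(P[...,2]<hi)&(s["depth"]>0)&~br]
        if len(w)>5:
            c,r=cv2.minEnclosingCircle(w[:,:2].astype(np.float32)); print(' ',nm,len(w),np.round(c,4),round(r,4),'zmax',w[:,2].max().round(3))
E
python3 m.py
```

```text
scene brown z [0.108 0.116 0.134 0.178 0.181]
 brown 0.165 159 [0.623  0.2068 0.1758] [0.6221 0.2088] 0.0178
 brown 0.12 318 [0.6267 0.2007 0.1318] [0.6207 0.2106] 0.0339
  lip 461 [0.6194 0.2807] 0.1181 zmax 0.118
  saucerrim 1365 [ 0.5946 -0.1716] 0.076 zmax 0.026
  tamper 271 [0.5944 0.0072] 0.0192 zmax 0.096
  cup 475 [ 0.7398 -0.0187] 0.0455 zmax 0.068
  straws 824 [0.5893 0.41  ] 0.0483 zmax 0.215
  jug 384 [ 0.4444 -0.0125] 0.054 zmax 0.106
  green 489 [0.4312 0.1607] 0.0358 zmax 0.104
  tin 644 [0.3716 0.3686] 0.0477 zmax 0.091
top brown z [0.124 0.126 0.131 0.176 0.179]
 brown 0.165 198 [0.6187 0.2108 0.1743] [0.62   0.2114] 0.0181
 brown 0.12 334 [0.6105 0.2082 0.1287] [0.6192 0.2109] 0.0334
  lip 633 [0.62   0.2106] 0.0487 zmax 0.116
  saucerrim 760 [ 0.597  -0.1718] 0.0761 zmax 0.025
  tamper 225 [0.5949 0.0079] 0.0194 zmax 0.095
  cup 289 [ 0.7392 -0.0203] 0.0442 zmax 0.066
  straws 895 [0.5899 0.409 ] 0.0479 zmax 0.211
  jug 278 [ 0.4452 -0.0151] 0.0542 zmax 0.106
  green 501 [0.4304 0.1611] 0.0339 zmax 0.103
  tin 1407 [0.3718 0.3707] 0.0469 zmax 0.09
```

```bash
python3 -m crank '[[-0.4,4,-1,6,8.5],[-0.8,8,-2,12,8.5],[-1.2,12,-2,18,8.5],[-1.6,16,-2,24,8.5],[-2,20,-2,30,8.5],[-2.4,24,-2,36,8.5],[-2.8,28,-2,42,8.5],[-3.2,32,-2,48,8.5],[-3.6,36,-2,54,8.5],[-4,40,-2,60,8.5]]' 40
```

```text
clock: 0.93
position: [0.5588, 0.245, 0.2507]
eef_rot: [180.0, 0.1, 4.5]
ft_force: [0.3, 0.9, 0.5]
opening: 0.085
```

```bash
python3 -m crank '[[2,1.4,0,2,8.5],[4,2.8,1,4,8.5],[6.07,4.18,2,4.86,8.5],[6.07,4.18,4,4.86,8.5],[6.07,4.18,5,4.86,8.5],[6.07,4.18,5,4.86,8.5],[6.07,4.18,5,4.86,8.5],[6.07,4.18,5,4.86,8.5],[6.07,4.18,5,4.86,8.5],[6.07,4.18,5,4.86,8.5]]'
python3 - <<'E'
from h import *
st=manip.sense(); print(st["position"],st["eef_rot"],st["joints"].round(1),st["ft_force"])
s=snapshot("wrist"); cv2.imwrite("pics/w1.png",s["color"]); R,t,K=cam(s); print(-R.T@t,R.T[:,2])
P=cloud(s); hsv=cv2.cvtColor(s["color"],cv2.COLOR_BGR2HSV); br=(hsv[...,0]<20)&(hsv[...,1]>110)&(s["depth"]>0)
for lo,hi in((.168,.19),(.12,.14)):
    w=P[br&(P[...,2]>lo)&(P[...,2]<hi)]
    if len(w): c,r=cv2.minEnclosingCircle(w[:,:2].astype(np.float32)); print(lo,len(w),np.round(c,4),round(r,4),np.median(w[:,2]))
E
```

```text
clock: 1.77
position: [0.6217, 0.2107, 0.203]
eef_rot: [-180.0, -0.1, 0.1]
ft_force: [0.2, -0.2, -0.0]
opening: 0.0853
[0.62173752 0.21073993 0.20298909] [-1.79950453e+02 -1.39807075e-01  5.47019005e-02] [ 18.7  32.8  24.6  81.7   0.  108.7] [ 0.19123665 -0.20158594 -0.00397622]
[0.62170932 0.28912581 0.34642005] [ 0.00304171 -0.30971078 -0.95082595]
0.168 3350 [0.6202 0.2121] 0.0182 0.17660571627895746
0.12 4178 [0.62   0.2124] 0.0338 0.13076974492541946
```

View pics/w1.png

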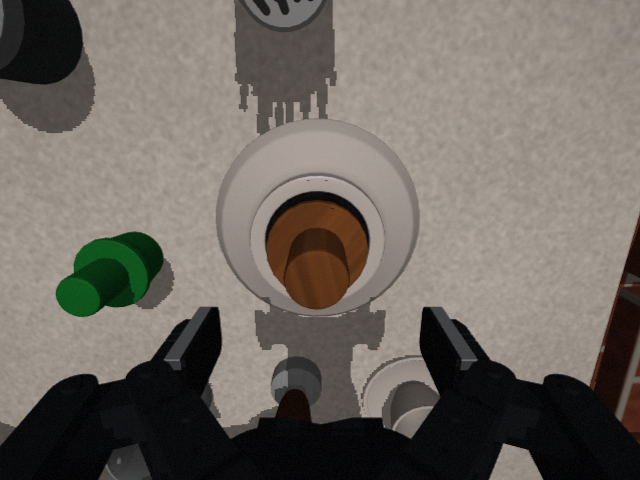

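Wrist view: the grip top is at (318,285), centred between the open jaws, and the collar sits in the crock's mouth. The green look-alike is well clear, left at (80,290). Next I'll descend and grip.

```bash
python3 -m crank '[[-0.1,-0.05,1.5,0,8.5],[-0.1,-0.05,3,0,8.5],[-0.1,-0.05,4.5,0,8.5],[-0.1,-0.05,6.2,0,8.5],[-0.1,-0.05,6.2,0,8.5],[-0.1,-0.05,6.2,0,3.2],[-0.1,-0.05,6.2,0,3.2],[-0.1,-0.05,6.2,0,3.2],[-0.1,-0.05,6.2,0,3.2],[-0.1,-0.05,6.2,0,3.2]]' 40
python3 -m crank '[[0,0,0,0,3.2],[0,0,0,0,3.2],[0,0,0,0,3.2],[0,0,0,0,3.2],[0,0,0,0,3.2],[0,0,0,0,3.2],[0,0,0,0,3.2],[0,0,0,0,3.2],[0,0,0,0,3.2],[0,0,-0.05,0,3.2]]' 40
python3 -c "
from h import *
s=manip.sense();print(s)"
```

```text
clock: 2.65
position: [0.6199, 0.2108, 0.141]
eef_rot: [-179.9, 0.0, 0.0]
ft_force: [-4.6, -1.4, 5.5]
opening: 0.035
clock: 3.48
position: [0.6199, 0.2108, 0.141]
eef_rot: [-180.0, 0.0, 0.0]
ft_force: [-5.0, -0.7, 3.0]
opening: 0.035
{'clock': 3.4833, 'joints': array([1.87591049e+01, 3.41719207e+01, 1.77604547e+01, 7.35984207e+01,
       4.78313715e-02, 1.08736274e+02]), 'joint_vel': array([-0.00666169,  0.17477957,  0.36980286,  0.43959141,  0.1040442 ,
        0.02574249]), 'joint_efforts': array([-1.13304142e+00, -5.15052867e+01,  2.58104968e+01, -1.53663196e+00,
       -4.77676503e-01,  5.55732895e-04]), 'position': array([0.61985869, 0.21079111, 0.14102527]), 'eef_rot': array([-1.79957879e+02,  2.47268170e-02,  2.28359132e-02]), 'ft_force': array([-4.97001689, -0.74109074,  3.00045513]), 'torque': array([0.04350955, 0.8090563 , 0.04240995]), 'opening': 0.03499346201729355}
```

```bash
python3 -m crank '[[-0.05,0,-0.1,0,3.2],[-0.05,0.2,-0.15,0,3.2],[-0.05,0.4,-0.15,0,3.2],[-0.05,0.6,-0.2,0,3.2],[-0.05,0.7,-0.2,0,3.2],[-0.05,0.7,-0.2,0,3.2],[-0.05,0.7,-0.2,0,3.2],[-0.05,0.7,-0.2,0,3.2],[-0.05,0.7,-0.2,0,3.2],[-0.05,0.7,-0.2,0,3.2]]' 40
python3 - <<'E'
from h import *
st=manip.sense(); print(st["position"],st["eef_rot"],st["ft_force"],st["torque"])
s=snapshot("scene"); cv2.imwrite("pics/s2.png",cv2.resize(s["color"][130:270,310:470],None,fx=4,fy=4,interpolation=cv2.INTER_CUBIC))
E
```

```text
clock: 4.32
position: [0.62, 0.2086, 0.1418]
eef_rot: [-179.5, -0.0, 0.2]
ft_force: [-2.0, 11.9, -1.2]
opening: 0.0352
[0.61998657 0.20864893 0.14183668] [-1.79469303e+02 -8.68912531e-03  1.90747230e-01] [-1.96882979 11.87151198 -1.16816146] [ 2.59094933  0.40545515 -0.12627827]
```

View pics/s2.png

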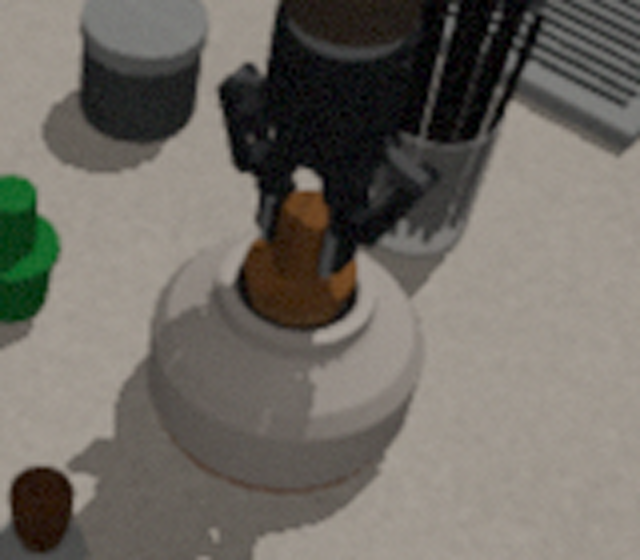

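The crock stands still and the stopper isn't tilting. At 40 N the pads hold it upright by twisting friction, so only the seal gives sideways. I'll lower the grip so that the round grip can pivot between the pads.

```bash
python3 -m crank '[[0,0,0,0,3.2],[0,0,0,0,3.2],[0,0,0,0,3.2],[0,0.1,0,0,3.2],[0,0.2,0,0,3.2],[0,0.3,0,0,3.2],[0,0.3,0,0,3.2],[0,0.3,0,0,3.2],[0,0.3,0,0,3.2],[0,0.3,0,0,3.2]]' 20
python3 - <<'E'
from h import *
st=manip.sense(); print(st["position"],st["eef_rot"],st["ft_force"],st["torque"])
E
```

```text
clock: 5.2
position: [0.6201, 0.207, 0.1426]
eef_rot: [-179.3, -0.0, 0.2]
ft_force: [-1.5, 14.9, -0.3]
opening: 0.0352
[0.62008894 0.20700971 0.14256609] [-1.79308085e+02 -4.83502915e-02  2.32078068e-01] [-1.54834464 14.85189309 -0.28849267] [ 3.24659554  0.64532668 -0.10692769]
```

```bash
cat > t.py <<'E'
from h import *
def fit(w):
    for _ in range(4):
        A=np.c_[w[:,:2]-w[:,:2].mean(0),np.ones(len(w))]; c,*_=np.linalg.lstsq(A,w[:,2],rcond=None); r=w[:,2]-A@c
        w=w[np.abs(r)<max(2*r.std(),.0008)]
    return c.round(4),len(w)
st=manip.sense(); print(st["clock"],st["position"].round(4),st["eef_rot"].round(1),"F",st["ft_force"].round(1),"T",st["torque"].round(2),"open",st["opening"].round(4))
s=snapshot("wrist"); cv2.imwrite("pics/w.png",s["color"]); P=cloud(s); hsv=cv2.cvtColor(s["color"],cv2.COLOR_BGR2HSV); ok=s["depth"]>0
br=ok&(hsv[...,0]<20)&(hsv[...,1]>110)
d=np.hypot(P[...,0]-.6203,P[...,1]-.2115)
g=br&(d<.05)&(P[...,2]<st["position"][2]+.012)
# flat collar top: brown, outside the grip radius
zc=P[g][:,2]; h,e=np.histogram(zc,60,(.09,.16)); z0=e[h.argmax()]
w=P[g&(np.abs(P[...,2]-z0)<.009)&(d>.021)]
print("collar z,slopes(x,y,z0)",fit(w))
w=P[g]; c,r=cv2.minEnclosingCircle(w[np.abs(w[:,2]-z0)<.009][:,:2].astype(np.float32)); print(" circ",np.round(c,4),round(r,4))
w=P[ok&~br&(d>.038)&(d<.047)&(np.abs(P[...,2]-.112)<.008)]; print("lip",fit(w),w[:,:2].mean(0).round(4))
E
python3 t.py
```

```text
Traceback (most recent call last):
  File "t.py", line 7, in <module>
    st=manip.sense(); print(st["clock"],st["position"].round(4),st["eef_rot"].round(1),"F",st["ft_force"].round(1),"T",st["torque"].round(2),"open",st["opening"].round(4))
                                                                                                                                                    ^^^^^^^^^^^^^^^^^^^
AttributeError: 'float' object has no attribute 'round'
```

```bash
sed -i 's/st\["opening"\].round(4)/round(st["opening"],4)/' t.py; python3 t.py
```

```text
5.2 [0.6201 0.207  0.1426] [-179.3   -0.     0.2] F [-1.5 14.9 -0.3] T [ 3.25  0.65 -0.11] open 0.0352
collar z,slopes(x,y,z0) (array([-0.0035,  0.024 ,  0.1328]), 3847)
 circ [0.6204 0.2105] 0.0334
lip (array([-0.0027,  0.0198,  0.1147]), 4604) [0.6203 0.233 ]
```

View pics/w.png

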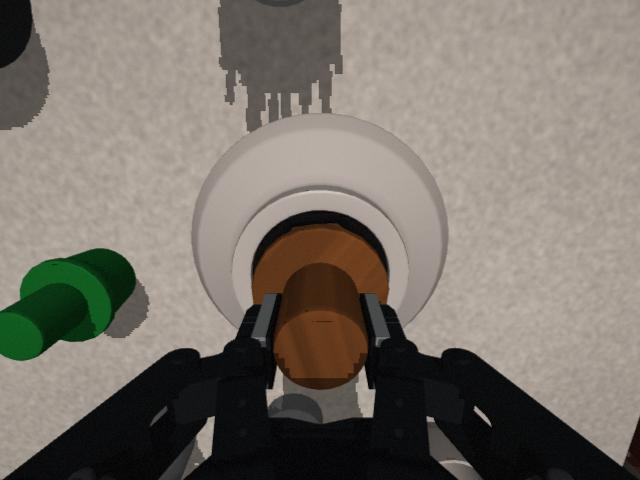

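```bash
cat >> t.py <<'E'
w=P[ok&(d>.1)&(P[...,2]<.008)&(hsv[...,1]<60)]; print("counter",fit(w))
E
python3 t.py | tail -4
python3 -m crank '[[0,-0.2,0,0,3.2],[0,-0.4,0,0,3.2],[0,-0.6,0,0,3.2],[0,-0.8,0,0,3.2],[0,-1,0,0,3.2],[0,-1,0,0,3.2],[0,-1,0,0,3.2],[0,-1,0,0,3.2],[0,-1,0,0,3.2],[0,-1,0,0,3.2]]'
python3 t.py
```

```text
collar z,slopes(x,y,z0) (array([-0.0016,  0.0223,  0.1327]), 3837)
 circ [0.6204 0.2111] 0.0334
lip (array([-0.0036,  0.019 ,  0.1147]), 4651) [0.6202 0.2329]
counter (array([-0.0001, -0.0002,  0.0007]), 164873)
clock: 6.13
position: [0.6197, 0.2106, 0.1411]
eef_rot: [-180.0, 0.1, 0.0]
ft_force: [-1.1, 3.8, -5.8]
opening: 0.0348
6.1333 [0.6197 0.2106 0.1411] [-1.8e+02  1.0e-01  0.0e+00] F [-1.1  3.8 -5.8] T [0.76 0.22 0.1 ] open 0.0348
collar z,slopes(x,y,z0) (array([-0.0031, -0.0051,  0.1308]), 4261)
 circ [0.6199 0.2135] 0.0335
lip (array([-1.000e-04,  6.000e-04,  1.127e-01]), 4715) [0.6203 0.2334]
counter (array([-0.0001, -0.0001,  0.0007]), 165047)
```

The wrist data show the crock itself tipped by 0.02 rad, so the pads were still carrying the moment. It is now back flat on the counter (lip slope about 0). I'll regrip nearer the top of the wooden grip with the minimum force, for less twisting friction and a longer lever.

```bash
python3 -m crank '[[0,0,0.1,0,4.6],[0,0,0.1,0,4.6],[0,0,0,0,4.6],[0,0,-1,0,4.6],[0,0,-2,0,4.6],[0,0,-2,0,4.6],[0,0,-2,0,3.2],[0,0,-2,0,3.2],[0,0,-2,0,3.2],[0,0,-2,0,3.2]]' 20
python3 t.py
python3 -m crank '[[0,0.1,-0.05,0,3.2],[0,0.2,-0.1,0,3.2],[0,0.3,-0.15,0,3.2],[0,0.4,-0.15,0,3.2],[0,0.5,-0.15,0,3.2],[0,0.6,-0.15,0,3.2],[0,0.7,-0.15,0,3.2],[0,0.7,-0.15,0,3.2],[0,0.7,-0.15,0,3.2],[0,0.7,-0.15,0,3.2]]' 20
python3 t.py
```

```text
clock: 7.02
position: [0.6199, 0.2108, 0.1641]
eef_rot: [-179.9, -0.1, 0.0]
ft_force: [-3.7, 0.3, 9.0]
opening: 0.0349
7.0167 [0.6199 0.2108 0.1641] [-1.799e+02 -1.000e-01  0.000e+00] F [-3.7  0.3  9. ] T [-0.08  0.79  0.07] open 0.0349
collar z,slopes(x,y,z0) (array([-0.0031, -0.0022,  0.1307]), 3955)
 circ [0.62   0.2132] 0.0337
lip (array([0.0002, 0.0002, 0.1127]), 3970) [0.6201 0.2306]
counter (array([-0.0001, -0.0001,  0.0007]), 169511)
clock: 7.9
position: [0.62, 0.2088, 0.1647]
eef_rot: [-179.5, -0.1, 0.2]
ft_force: [-2.5, 11.4, 4.3]
opening: 0.0351
7.9 [0.62   0.2088 0.1647] [-1.795e+02 -1.000e-01  2.000e-01] F [-2.5 11.4  4.3] T [ 2.52  0.46 -0.04] open 0.0351
collar z,slopes(x,y,z0) (array([-0.0035,  0.0125,  0.1314]), 3822)
 circ [0.6203 0.2116] 0.0337
lip (array([-0.0019,  0.0063,  0.1133]), 4039) [0.6201 0.2303]
counter (array([-0.0001, -0.0002,  0.0007]), 169420)
```

```bash
python3 - <<'E'
from h import *
a=cv2.imread("pics/w.png")[100:460,160:480]
s=snapshot("scene"); b=s["color"][125:265,320:450]; b=cv2.resize(b,None,fx=3.2,fy=3.2,interpolation=cv2.INTER_CUBIC)[:360]
cv2.imwrite("pics/c1.png",np.hstack([a,b[:360]]))
P=cloud(s); hsv=cv2.cvtColor(s["color"],cv2.COLOR_BGR2HSV); br=(hsv[...,0]<20)&(hsv[...,1]>110)
m=np.zeros(br.shape,bool); m[165:225,365:410]=True; q=P[br&m]; print(np.percentile(q[:,2],[90,95,99]))
E
```

```text
[0.17878193 0.18029684 0.21658035]
```

View pics/c1.png

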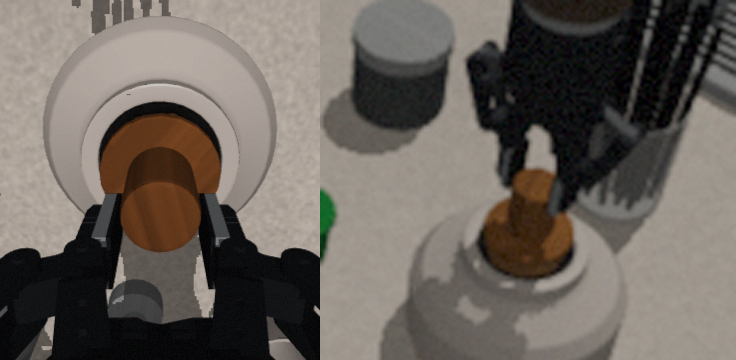

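The pads hold roughly the top third of the grip, and the crock is upright. I'll push a little further and see whether the stopper pivots.

```bash
python3 -m crank '[[0,0.1,0,0,3.2],[0,0.2,0,0,3.2],[0,0.3,0,0,3.2],[0,0.4,0,0,3.2],[0,0.5,0,0,3.2],[0,0.5,0,0,3.2],[0,0.5,0,0,3.2],[0,0.5,0,0,3.2],[0,0.5,0,0,3.2],[0,0.5,0,0,3.2]]' 20
python3 t.py
```

```text
clock: 8.83
position: [0.6204, 0.205, 0.1661]
eef_rot: [-179.3, -0.2, 0.2]
ft_force: [-2.1, 14.3, 7.5]
opening: 0.0348
8.8333 [0.6204 0.205  0.1661] [-179.3   -0.2    0.2] F [-2.1 14.3  7.5] T [ 3.01  0.66 -0.09] open 0.0348
collar z,slopes(x,y,z0) (array([-0.006 ,  0.037 ,  0.1332]), 3549)
 circ [0.6206 0.209 ] 0.0337
lip (array([-0.0042,  0.0243,  0.1152]), 3767) [0.6201 0.2294]
counter (array([-0.0001, -0.0002,  0.0007]), 169088)
```

```bash
python3 -m crank '[[0,-0.6,0,0,3.2],[0,-1.2,0,0,3.2],[0,-1.2,0,0,4.4],[0,-1.2,0,0,4.4],[0,-1.2,-0.5,0,4.4],[0,-1.2,-0.5,0,4.4],[0,-1.2,-0.5,0,3.4],[0,-1.2,-0.5,0,3.4],[0,-1.2,-0.5,0,3.4],[0,-1.2,-0.65,0,3.4]]' 20
python3 t.py
python3 -m crank '[[0,0.1,0,0,3.4],[0,0.2,0,0,3.4],[0,0.3,0,0,3.4],[0,0.4,0,0,3.4],[0,0.5,0,0,3.4],[0,0.6,0,0,3.4],[0,0.7,0,0,3.4],[0,0.7,0,0,3.4],[0,0.7,0,0,3.4],[0,0.7,0,0,3.4]]' 20
python3 t.py
```

```text
clock: 9.72
position: [0.6197, 0.21, 0.169]
eef_rot: [180.0, 0.1, -0.0]
ft_force: [0.8, 1.3, -6.6]
opening: 0.0342
9.7167 [0.6197 0.21   0.169 ] [ 1.8e+02  1.0e-01 -0.0e+00] F [ 0.8  1.3 -6.6] T [-0.03 -0.03 -0.  ] open 0.0342
collar z,slopes(x,y,z0) (array([-0.0015, -0.0025,  0.1308]), 3894)
 circ [0.62   0.2128] 0.0337
lip (array([-0.0004,  0.0009,  0.1127]), 3837) [0.6203 0.2301]
counter (array([-0.0001, -0.0001,  0.0007]), 170067)
clock: 10.6
position: [0.6199, 0.2073, 0.1697]
eef_rot: [-179.6, 0.0, 0.2]
ft_force: [-2.0, 9.5, -2.5]
opening: 0.0347
10.6 [0.6199 0.2073 0.1697] [-179.6    0.     0.2] F [-2.   9.5 -2.5] T [ 2.05  0.3  -0.01] open 0.0347
collar z,slopes(x,y,z0) (array([-0.0014,  0.0156,  0.1318]), 3759)
 circ [0.6199 0.2116] 0.0338
lip (array([-0.0014,  0.0093,  0.1137]), 3980) [0.6199 0.2306]
counter (array([-0.0001, -0.0002,  0.0007]), 170194)
```

Test: open the jaws slightly and push the grip sideways with one pad (no clamping moment). That shows whether the pads or the seal resist the swing.

```bash
python3 -m crank '[[0,-0.4,0,0,3.4],[0,-0.7,0.2,0,4.2],[0,-0.7,0.6,0,4.2],[0.2,-0.7,0.6,0,4.2],[0.4,-0.7,0.6,0,4.2],[0.6,-0.7,0.6,0,4.2],[0.8,-0.7,0.6,0,4.2],[0.8,-0.7,0.6,0,4.2],[0.8,-0.7,0.6,0,4.2],[0.8,-0.7,0.6,0,4.2]]' 20
python3 t.py
```

```text
clock: 11.48
position: [0.6237, 0.2099, 0.1633]
eef_rot: [180.0, 0.6, 0.0]
ft_force: [-11.5, -0.8, 4.2]
opening: 0.042
11.4833 [0.6237 0.2099 0.1633] [180.    0.6   0. ] F [-11.5  -0.8   4.2] T [-0.04  2.58  0.02] open 0.042
collar z,slopes(x,y,z0) (array([-0.0098, -0.0023,  0.1308]), 4193)
 circ [0.6206 0.2123] 0.0337
lip (array([-0.0011, -0.0003,  0.1128]), 4016) [0.6207 0.23  ]
counter (array([-0.0001, -0.0002,  0.0007]), 168879)
```

```bash
python3 -m crank '[[-0.4,0,0,0,4.2],[-0.8,0,0,0,4.2],[-0.8,0,0,0,3.2],[-0.8,0,0,0,3.2],[-0.8,-0.3,0.1,0,3.2],[-0.8,-0.6,0.3,0,3.2],[-0.8,-0.9,0.3,0,3.2],[-0.8,-1.1,0.3,0,3.2],[-0.8,-1.3,0.3,0,3.2],[-0.8,-1.3,0.3,0,3.2]]' 40
python3 t.py
```

```text
clock: 12.37
position: [0.6208, 0.2164, 0.1655]
eef_rot: [179.3, -0.2, -0.3]
ft_force: [-6.9, -18.9, 20.2]
opening: 0.034
12.3667 [0.6208 0.2164 0.1655] [179.3  -0.2  -0.3] F [ -6.9 -18.9  20.2] T [-4.04  2.1   0.09] open 0.034
collar z,slopes(x,y,z0) (array([-0.0061, -0.0614,  0.131 ]), 4220)
 circ [0.621  0.2163] 0.0336
lip (array([-0.0058, -0.0194,  0.1138]), 3565) [0.6204 0.2314]
counter (array([-0.0001, -0.0002,  0.0007]), 169209)
```

The stopper now tilts about 0.04 rad relative to the crock. The seal yields at roughly 1.2 Nm, but the crock needs downward load to stay flat. I'll check how it behaves further on.

```bash
python3 -m crank '[[0.05,-0.1,0.1,0,3.2],[0.1,-0.2,0.2,0,3.2],[0.1,-0.3,0.2,0,3.2],[0.1,-0.4,0.2,0,3.2],[0.1,-0.5,0.2,0,3.2],[0.1,-0.6,0.2,0,3.2],[0.1,-0.6,0.2,0,3.2],[0.1,-0.6,0.2,0,3.2],[0.1,-0.6,0.2,0,3.2],[0.1,-0.6,0.2,0,3.2]]' 40
python3 t.py
```

```text
clock: 13.25
position: [0.6221, 0.2222, 0.1644]
eef_rot: [179.4, -0.3, -0.3]
ft_force: [-8.1, -19.1, 22.8]
opening: 0.034
13.25 [0.6221 0.2222 0.1644] [179.4  -0.3  -0.3] F [ -8.1 -19.1  22.8] T [-4.03  2.06  0.3 ] open 0.034
collar z,slopes(x,y,z0) (array([-0.0274, -0.1008,  0.13  ]), 4141)
 circ [0.6211 0.2184] 0.0336
lip (array([-0.008 , -0.0215,  0.1139]), 3231) [0.6201 0.2333]
counter (array([-0.0001, -0.0001,  0.0007]), 169062)
```

```bash
python3 -m crank '[[0.1,0,0,0,3.2],[0.1,0,-0.1,0,3.2],[0.1,0,-0.1,0,3.2],[0.1,0,-0.1,0,3.2],[0.1,0,-0.1,0,3.2],[0.1,0,-0.1,0,3.2],[0.1,0,-0.1,0,3.2],[0.1,0,-0.1,0,3.2],[0.1,0,-0.1,0,3.2],[0.1,0,-0.1,0,3.2]]' 40
python3 t.py
```

```text
clock: 14.13
position: [0.6225, 0.2225, 0.1647]
eef_rot: [179.4, -0.2, -0.2]
ft_force: [-9.6, -16.9, 21.4]
opening: 0.034
14.1333 [0.6225 0.2225 0.1647] [179.4  -0.2  -0.2] F [ -9.6 -16.9  21.4] T [-3.81  2.16  0.25] open 0.034
collar z,slopes(x,y,z0) (array([-0.0308, -0.1027,  0.1302]), 4101)
 circ [0.6214 0.2196] 0.0336
lip (array([-0.0102, -0.0233,  0.114 ]), 3154) [0.6202 0.2335]
counter (array([-0.0001, -0.0001,  0.0007]), 169406)
```

```bash
python3 -m crank '[[0,0.3,0,0,3.2],[-0.1,0.6,-0.1,0,3.2],[-0.2,0.9,-0.2,0,3.2],[-0.3,1.2,-0.3,0,3.2],[-0.3,1.5,-0.4,0,3.2],[-0.3,1.7,-0.4,0,3.2],[-0.3,1.9,-0.4,0,3.2],[-0.3,1.9,-0.4,0,3.2],[-0.3,1.9,-0.4,0,3.2],[-0.3,1.9,-0.4,0,3.2]]' 40
python3 t.py
```

```text
clock: 15.02
position: [0.6205, 0.2154, 0.1641]
eef_rot: [-179.5, -0.2, 0.2]
ft_force: [0.9, 9.6, -0.8]
opening: 0.0342
15.0167 [0.6205 0.2154 0.1641] [-179.5   -0.2    0.2] F [ 0.9  9.6 -0.8] T [ 2.19 -0.56 -0.03] open 0.0342
collar z,slopes(x,y,z0) (array([-0.0187, -0.0495,  0.1301]), 3794)
 circ [0.62   0.2136] 0.0337
lip (array([-0.0018,  0.0069,  0.1134]), 3779) [0.6198 0.2318]
counter (array([-0.0001, -0.0001,  0.0007]), 169766)
```

The seal acts like dry friction. Pure side force at the grip tips the crock before the stopper swings, so the tool itself has to tilt. Pose commands keep the tool axis vertical, except possibly at the edge of the reach, so I'll check in free space how the arm approaches an out-of-reach pose.

```bash
python3 -m crank '[[0,-0.6,0,0,3.2],[0,-0.6,0,0,8.5],[0,-0.6,0,0,8.5],[0,-0.6,-3,0,8.5],[0,-0.6,-7,0,8.5],[4,-2,-10,0,8.5],[8,-3.3,-10,0,8.5],[12,-4.6,-10,0,8.5],[16,-6,-10,0,8.5],[20,-7.3,-10,0,8.5]]' 40
python3 -c "
from h import *
s=manip.sense();print(s['position'],s['eef_rot'],s['joints'],s['ft_force'])"
```

```text
clock: 15.9
position: [0.7413, 0.2567, 0.243]
eef_rot: [-179.6, -1.1, -0.0]
ft_force: [1.7, 1.1, 0.5]
opening: 0.085
[0.74126917 0.25673588 0.24295345] [-1.79611984e+02 -1.08850627e+00 -3.53292012e-02] [1.90995500e+01 5.53692545e+01 7.30872085e+01 1.06562407e+02
 9.80016184e-03 1.09131292e+02] [1.68047913 1.10238977 0.49048366]
```

```bash
python3 -m crank '[[4,-1.3,0,0,8.5],[8,-2.7,0,0,8.5],[12,-4,0,0,8.5],[12,-4,0,0,8.5],[12,-4,0,0,8.5],[12,-4,0,0,8.5],[12,-4,0,0,8.5],[12,-4,0,0,8.5],[12,-4,0,0,8.5],[12,-4,0,0,8.5]]' 40
python3 -c "
from h import *
s=manip.sense();print(s['position'],s['eef_rot'],s['joints'],s['ft_force'])"
```

```text
clock: 16.73
position: [0.7773, 0.2683, 0.2093]
eef_rot: [-178.7, -3.9, -0.0]
ft_force: [-0.2, 0.4, 0.4]
opening: 0.0851
[0.77731598 0.26831865 0.20933917] [-1.78660079e+02 -3.86926954e+00 -4.06653765e-02] [1.90430692e+01 5.78665584e+01 7.30332732e+01 1.01072341e+02
 2.41678477e-03 1.09038558e+02] [-0.21432346  0.38252424  0.42440713]
```

```bash
python3 -m crank '[[-3,1,-2,0,8.5],[-6,2,-3,0,8.5],[-9,3,-4,0,8.5],[-9,3,-4,0,8.5],[-9,3,-4,0,8.5],[-9,3,-4,0,8.5],[-9,3,-4,0,8.5],[-9,3,-4,0,8.5],[-9,3,-4,0,8.5],[-9,3,-4,0,8.5]]' 40
python3 -c "
from h import *
s=manip.sense();print(s['position'],s['eef_rot'],s['joints'],s['ft_force'])"
```

```text
clock: 17.57
position: [0.6858, 0.2377, 0.2408]
eef_rot: [-178.7, -3.8, -0.0]
ft_force: [0.0, -0.1, 0.1]
opening: 0.085
[0.68578054 0.23770729 0.2407864 ] [-1.78684413e+02 -3.79983843e+00 -4.71103739e-02] [ 1.91190481e+01  3.83852792e+01  3.97493114e+01  8.73432128e+01
 -3.72224951e-03  1.09122385e+02] [ 0.00416068 -0.07270469  0.12458146]
```

Tilt is gained at the reach limit and is kept afterwards, so repeated overreaching lets me lean the tool. I'll lean it outward while turning the jaws to close across (tangentially), so that a turn about the tool axis rocks the stopper.

```bash
python3 -m crank '[[4,-1.3,-3,-7,8.5],[10,-3.3,-6,-14,8.5],[57,-19,-25,-21,8.5],[57,-19,-25,-28,8.5],[57,-19,-25,-35,8.5],[57,-19,-25,-42,8.5],[57,-19,-25,-49,8.5],[57,-19,-25,-56,8.5],[57,-19,-25,-63,8.5],[57,-19,-25,-70,8.5]]' 40
python3 -c "
from h import *
s=manip.sense();print(s['position'],s['eef_rot'],s['joints'],s['ft_force'])
from scipy.spatial.transform import Rotation as R
print(R.from_euler('xyz',s['eef_rot'],degrees=True).as_matrix().round(3))"
```

```text
clock: 18.4
position: [0.7772, 0.2664, 0.2762]
eef_rot: [174.1, -6.4, 63.5]
ft_force: [0.4, 0.2, -0.6]
opening: 0.0848
[0.77716242 0.26642584 0.27617293] [174.1279252   -6.38603919  63.46562827] [ 18.81749671  53.22600279  73.07634312 101.18781687   0.28471495
  45.701301  ] [ 0.39448045  0.15778429 -0.64452085]
[[ 0.444  0.885  0.141]
 [ 0.889 -0.455  0.053]
 [ 0.111  0.102 -0.989]]
```

```bash
python3 -m crank '[[37,37,-12,-7,8.5],[37,37,-12,-14,8.5],[37,37,-12,-21,8.5],[37,37,-12,-28,8.5],[37,37,-12,-35,8.5],[37,37,-12,-42,8.5],[37,37,-12,-45,8.5],[37,37,-12,-45,8.5],[37,37,-12,-45,8.5],[37,37,-12,-45,8.5]]' 40
cat > o.py <<'E'
from h import *
from scipy.spatial.transform import Rotation as R
s=manip.sense(); M=R.from_euler('xyz',s['eef_rot'],degrees=True).as_matrix(); q=s['joints']
print(s['clock'],s['position'].round(4),'q',q.round(1),'lean',round(90-(q[1]-q[2]+q[3]),1),'F',s['ft_force'].round(1)); print(M.round(3))
E
python3 o.py
```

```text
clock: 19.23
position: [0.8097, 0.2728, 0.2515]
eef_rot: [168.8, -0.5, 107.8]
ft_force: [-0.3, -0.8, -1.3]
opening: 0.0845
19.2333 [0.8097 0.2728 0.2515] q [18.5 55.3 73.1 96.6  0.3  0.8] lean 11.2 F [-0.3 -0.8 -1.3]
[[-0.305  0.935  0.182]
 [ 0.952  0.298  0.067]
 [ 0.009  0.194 -0.981]]
```

```bash
python3 -m crank '[[1.5,59,-90,0,8.5],[1.5,59,-90,0,8.5],[1.5,59,-90,0,8.5],[1.5,59,-90,0,8.5],[1.5,59,-90,0,8.5],[1.5,59,-90,0,8.5],[1.5,59,-90,0,8.5],[1.5,59,-90,0,8.5],[1.5,59,-90,0,8.5],[1.5,59,-90,0,8.5]]' 40
python3 o.py
```

```text
clock: 20.07
position: [0.7177, 0.2429, 0.4192]
eef_rot: [166.6, -0.5, 107.8]
ft_force: [0.4, 0.3, 1.1]
opening: 0.0851
20.0667 [0.7177 0.2429 0.4192] q [ 18.6  42.2  73.  107.4   0.3   0.8] lean 13.4 F [0.4 0.3 1.1]
[[-0.306  0.927  0.218]
 [ 0.952  0.296  0.079]
 [ 0.009  0.232 -0.973]]
```

```bash
python3 -m crank '[[0,40,-100,0,8.5],[0,40,-100,0,8.5],[0,40,-100,0,8.5],[0,40,-100,0,8.5],[0,40,-100,0,8.5],[0,40,-100,0,8.5],[0,40,-100,0,8.5],[0,40,-100,0,8.5],[0,40,-100,0,8.5],[0,40,-100,0,8.5]]' 40
python3 o.py
```

```text
clock: 20.9
position: [0.5912, 0.1972, 0.5583]
eef_rot: [164.7, -0.5, 107.9]
ft_force: [-0.3, -0.0, 0.1]
opening: 0.0849
20.9 [0.5912 0.1972 0.5583] q [ 18.2  29.1  73.  118.6   0.4   0.5] lean 15.3 F [-0.3 -0.   0.1]
[[-0.307  0.919  0.248]
 [ 0.952  0.293  0.089]
 [ 0.009  0.264 -0.965]]
```

```bash
python3 -m crank '[[0,40,-100,0,8.5],[0,40,-100,0,8.5],[0,40,-100,0,8.5],[0,40,-100,0,8.5],[0,40,-100,0,8.5],[0,40,-100,0,8.5],[0,40,-100,0,8.5],[0,40,-100,0,8.5],[0,40,-100,0,8.5],[0,40,-100,0,8.5]]' 40
python3 o.py
```

```text
clock: 21.73
position: [0.5198, 0.1713, 0.6244]
eef_rot: [161.9, -0.5, 107.9]
ft_force: [0.9, -0.1, 0.2]
opening: 0.0845
21.7333 [0.5198 0.1713 0.6244] q [ 18.   21.7  73.  123.1   0.5   0.3] lean 18.1 F [ 0.9 -0.1  0.2]
[[-0.307  0.905  0.293]
 [ 0.952  0.289  0.104]
 [ 0.01   0.311 -0.95 ]]
```

```bash
python3 -m crank '[[0,45,-90,0,8.5],[0,45,-90,0,8.5],[0,45,-90,0,8.5],[0,45,-90,0,8.5],[0,45,-90,0,8.5],[0,45,-90,0,8.5],[0,45,-90,0,8.5],[0,45,-90,0,8.5],[0,45,-90,0,8.5],[0,45,-90,0,8.5]]' 40
python3 o.py
```

```text
clock: 22.57
position: [0.5014, 0.1638, 0.6516]
eef_rot: [159.0, -0.6, 107.9]
ft_force: [-1.1, -0.5, -0.1]
opening: 0.0849
22.5667 [0.5014 0.1638 0.6516] q [1.780e+01 1.890e+01 7.300e+01 1.231e+02 6.000e-01 1.000e-01] lean 21.0 F [-1.1 -0.5 -0.1]
[[-0.307  0.889  0.339]
 [ 0.952  0.283  0.119]
 [ 0.01   0.359 -0.933]]
```

Each out-of-reach call adds about 3° of lean, and 21° is already enough to rock the stopper by turning about the leaned axis. I'll take two more calls, then go back down.

```bash
python3 -m crank '[[0,50,-87,0,8.5],[0,50,-87,0,8.5],[0,50,-87,0,8.5],[0,50,-87,0,8.5],[0,50,-87,0,8.5],[0,50,-87,0,8.5],[0,50,-87,0,8.5],[0,50,-87,0,8.5],[0,50,-87,0,8.5],[0,50,-87,0,8.5]]' 40
python3 -m crank '[[0,50,-87,0,8.5],[0,50,-87,0,8.5],[0,50,-87,0,8.5],[0,50,-87,0,8.5],[0,50,-87,0,8.5],[0,50,-87,0,8.5],[0,50,-87,0,8.5],[0,50,-87,0,8.5],[0,50,-87,0,8.5],[0,50,-87,0,8.5]]' 40
cat >> o.py <<'E'
import sys
if len(sys.argv)>3:
    tgt=np.array([float(v) for v in sys.argv[1:4]]); print('rows shift cm',(M.T@(tgt-s['position'])*100).round(2))
print('world x,y,z 1cm in tool:',M.T.round(3).tolist(),'grasp',(s['position']-M[:,2]*manip.tcp_to_grasp).round(4))
E
python3 o.py 0.590 0.195 0.25
```

```text
clock: 23.4
position: [0.4829, 0.1564, 0.676]
eef_rot: [156.3, -0.6, 107.9]
ft_force: [-0.4, -1.3, -0.0]
opening: 0.085
clock: 24.23
position: [0.4631, 0.1492, 0.6993]
eef_rot: [153.6, -0.6, 107.9]
ft_force: [0.9, -0.1, -0.5]
opening: 0.0848
24.2333 [0.4631 0.1492 0.6993] q [ 1.740e+01  1.350e+01  7.300e+01  1.231e+02  7.000e-01 -1.000e-01] lean 26.4 F [ 0.9 -0.1 -0.5]
[[-0.307  0.854  0.421]
 [ 0.952  0.271  0.145]
 [ 0.01   0.445 -0.895]]
rows shift cm [ 3.000e-02 -7.920e+00  4.624e+01]
world x,y,z 1cm in tool: [[-0.307, 0.952, 0.01], [0.854, 0.271, 0.445], [0.421, 0.145, -0.895]] grasp [0.4553 0.1465 0.7161]
```

```bash
python3 -m crank '[[0.1,-0.7,4,0,8.5],[0.1,-1.5,8,0,8.5],[0.2,-2.2,12,0,8.5],[0.2,-2.9,16,0,8.5],[0.3,-3.7,20,0,8.5],[0.4,-4.4,24,0,8.5],[0.4,-5.1,28,0,8.5],[0.5,-5.9,32,0,8.5],[0.5,-6.6,36,0,8.5],[0.6,-7.3,40,0,8.5]]' 60
python3 o.py 0.590 0.202 0.222
```

```text
clock: 25.07
position: [0.559, 0.1895, 0.3365]
eef_rot: [153.6, -0.6, 107.9]
ft_force: [0.7, 1.2, -0.3]
opening: 0.0851
25.0667 [0.559  0.1895 0.3365] q [18.7  2.3 -3.9 57.3  0.1  1. ] lean 26.4 F [ 0.7  1.2 -0.3]
[[-0.307  0.854  0.421]
 [ 0.952  0.271  0.145]
 [ 0.01   0.445 -0.895]]
rows shift cm [ 0.12 -2.12 11.73]
world x,y,z 1cm in tool: [[-0.307, 0.952, 0.01], [0.854, 0.271, 0.445], [0.421, 0.145, -0.895]] grasp [0.5512 0.1868 0.3532]
```

```bash
python3 -m crank '[[0,-0.8,4,0,8.5],[0.1,-1.7,8,0,8.5],[0.1,-1.7,10,0,8.5],[0.1,-1.7,12,0,8.5],[0.1,-1.7,12,0,8.5],[0.1,-1.7,12,0,8.5],[0.1,-1.7,12,0,8.5],[0.1,-1.7,12,0,8.5],[0.1,-1.7,12,0,8.5],[0.1,-1.7,12,0,8.5]]' 60
python3 o.py 0.628 0.216 0.1413; python3 t.py
python3 - <<'E'
from h import *
s=snapshot("top"); P=cloud(s); hsv=cv2.cvtColor(s["color"],cv2.COLOR_BGR2HSV); m=np.zeros(hsv.shape[:2],bool); m[180:250,180:250]=True
w=P[m&(hsv[...,0]<20)&(hsv[...,1]>110)]; w=w[(w[:,2]>.165)&(w[:,2]<.19)]; print(len(w),w.mean(0))
a=cv2.imread("pics/w.png"); cv2.imwrite("pics/w7.png",a)
E
```

```text
clock: 25.9
position: [0.5955, 0.2035, 0.2256]
eef_rot: [153.4, -0.6, 107.9]
ft_force: [-0.1, 0.5, 0.5]
opening: 0.0851
25.9 [0.5955 0.2035 0.2256] q [ 18.8   9.6 -12.5  41.3   0.1   1.1] lean 26.6 F [-0.1  0.5  0.5]
[[-0.307  0.852  0.424]
 [ 0.952  0.27   0.146]
 [ 0.01   0.448 -0.894]]
rows shift cm [ 0.11 -0.67  9.1 ]
world x,y,z 1cm in tool: [[-0.307, 0.952, 0.01], [0.852, 0.27, 0.448], [0.424, 0.146, -0.894]] grasp [0.5876 0.2008 0.2423]
25.9 [0.5955 0.2035 0.2256] [153.4  -0.6 107.9] F [-0.1  0.5  0.5] T [-0.12  0.45  0.01] open 0.0851
collar z,slopes(x,y,z0) (array([-0.0124, -0.0585,  0.1305]), 2362)
 circ [0.6186 0.2138] 0.0339
lip (array([-0.0008,  0.0002,  0.1126]), 2308) [0.6013 0.2037]
counter (array([-0.0003, -0.0003,  0.0006]), 105765)
12 [0.63350564 0.20960819 0.17282607]
```

View pics/w7.png

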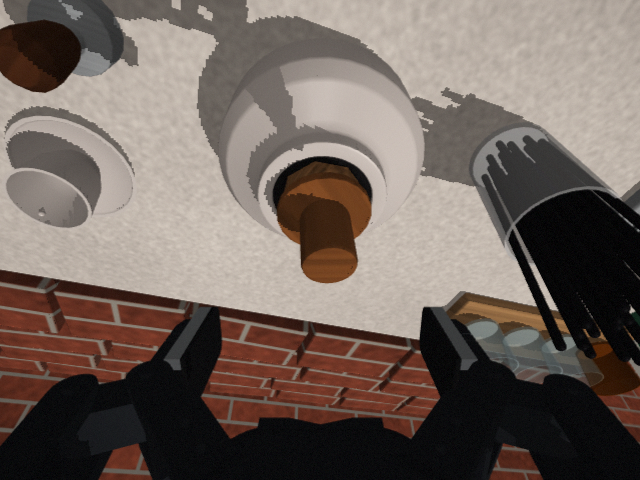

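Wrist view: the stopper's grip is at (328,262), midway between the open jaws, tilted slightly toward the straws. The crock lip is level, and the straws at right are well clear. I'll slide in and grip.

```bash
python3 -m crank '[[0.1,-0.6,2,0,8.5],[0.1,-0.65,5,0,8.5],[0.1,-0.65,8,0,8.5],[0.1,-0.65,9,0,8.5],[0.1,-0.65,9,0,8.5],[0.1,-0.65,9,0,8.5],[0.1,-0.65,9,0,3],[0.1,-0.65,9,0,3],[0.1,-0.65,9,0,3],[0.1,-0.65,9,0,3]]' 80
python3 o.py 0.628 0.2142 0.1413; python3 t.py
```

```text
clock: 26.83
position: [0.6273, 0.2179, 0.1427]
eef_rot: [153.3, -0.8, 108.1]
ft_force: [-9.4, 12.4, 9.7]
opening: 0.0379
26.8333 [0.6273 0.2179 0.1427] q [ 19.   17.6 -15.3  30.3   0.3   1.2] lean 26.7 F [-9.4 12.4  9.7]
[[-0.31   0.852  0.423]
 [ 0.951  0.271  0.151]
 [ 0.014  0.449 -0.894]]
rows shift cm [-0.38 -0.1   0.1 ]
world x,y,z 1cm in tool: [[-0.31, 0.951, 0.014], [0.852, 0.271, 0.449], [0.423, 0.151, -0.894]] grasp [0.6193 0.2151 0.1594]
26.8333 [0.6273 0.2179 0.1427] [153.3  -0.8 108.1] F [-9.4 12.4  9.7] T [2.31 1.22 1.42] open 0.0379
collar z,slopes(x,y,z0) (array([-0.0131, -0.0523,  0.1308]), 4675)
 circ [0.6186 0.2134] 0.0339
lip (array([-0.0022,  0.0015,  0.1128]), 4624) [0.5975 0.2032]
counter (array([-0.0003, -0.0003,  0.0007]), 100815)
```

```bash
python3 -m crank '[[-0.1,0,-0.1,2,3],[-0.2,0.05,-0.2,4,3],[-0.3,0.1,-0.2,7,3],[-0.5,0.1,-0.2,10,3],[-0.7,0.1,-0.2,13,3],[-0.8,0.1,-0.2,16,3],[-0.95,0.1,-0.2,19,3],[-1.0,0.1,-0.2,20,3],[-1.0,0.1,-0.2,20,3],[-1.0,0.1,-0.2,20,3]]' 80
python3 o.py; python3 t.py
```

```text
clock: 27.72
position: [0.6331, 0.2028, 0.1438]
eef_rot: [154.7, -8.9, 89.7]
ft_force: [8.0, -5.4, -4.2]
opening: 0.0342
27.7167 [0.6331 0.2028 0.1438] q [ 17.8  17.6 -15.2  30.5   0.   20.1] lean 26.7 F [ 8.  -5.4 -4.2]
[[ 0.006  0.904  0.428]
 [ 0.988 -0.071  0.137]
 [ 0.155  0.422 -0.893]]
world x,y,z 1cm in tool: [[0.006, 0.988, 0.155], [0.904, -0.071, 0.422], [0.428, 0.137, -0.893]] grasp [0.6251 0.2003 0.1605]
27.7167 [0.6331 0.2028 0.1438] [154.7  -8.9  89.7] F [ 8.  -5.4 -4.2] T [-2.4  -1.21 -0.11] open 0.0342
collar z,slopes(x,y,z0) (array([-0.0222,  0.0966,  0.1306]), 3955)
 circ [0.6246 0.2021] 0.034
lip (array([-0.0008,  0.0003,  0.1122]), 3156) [0.5921 0.1996]
counter (array([-0.0003, -0.0002,  0.0007]), 99104)
```

The rocking works: the stopper swung from −0.05 to +0.10 rad while the crock's lip stayed level, with about 4 N of pull. Next I'll check whether the crock slid sideways.

```bash
cat > k.py <<'E'
from h import *
from scipy.optimize import least_squares
def lipc(s,name):
    P=cloud(s); hsv=cv2.cvtColor(s["color"],cv2.COLOR_BGR2HSV)
    d=np.hypot(P[...,0]-.62,P[...,1]-.21)
    m=(s["depth"]>0)&(d<.11)&(hsv[...,1]<70)&(hsv[...,2]>50)
    for lo,hi,R in ((.108,.117,None),(.045,.062,.085)):
        w=P[m&(P[...,2]>lo)&(P[...,2]<hi)]
        if len(w)<20: continue
        if R is None:
            w=w[np.abs(np.hypot(*(w[:,:2]-[.62,.21]).T)-.0425)<.013]
            f=lambda c:np.clip(np.abs(np.hypot(*(w[:,:2]-c).T)-.0425)-.0055,0,None)
        else: f=lambda c:np.hypot(*(w[:,:2]-c).T)-R
        r=least_squares(f,[.62,.211],loss="soft_l1",f_scale=.002); print(name,lo,len(w),r.x.round(4),'res',np.abs(r.fun).mean().round(4))
if __name__=="__main__":
    for n in("top","scene"):
        lipc(dict(np.load(n+"0.npz")),n+"0"); lipc(snapshot(n),n)
E
python3 k.py
```

```text
top0 0.108 453 [0.6202 0.2109] res 0.0
top0 0.045 133 [0.6205 0.2116] res 0.0005
top 0.108 111 [0.6251 0.2042] res 0.0
top 0.045 55 [0.6253 0.2043] res 0.0004
scene0 0.108 337 [0.6197 0.2117] res 0.0001
scene0 0.045 289 [0.6186 0.2125] res 0.0008
scene 0.108 321 [0.6244 0.2044] res 0.0001
scene 0.045 283 [0.6235 0.2051] res 0.0008
```

```bash
sed -i 's/^    for n in("top","scene"):/    for n in("top",):/; s/lipc(dict(np.load(n+"0.npz")),n+"0"); //' k.py
python3 -m crank '[[0.2,-0.05,-0.05,-5,3],[0.45,-0.1,-0.1,-10,3],[0.7,-0.2,-0.1,-15,3],[0.95,-0.3,-0.1,-20,3],[1.2,-0.4,-0.1,-25,3],[1.4,-0.5,-0.1,-30,3],[1.6,-0.5,-0.1,-35,3],[1.8,-0.5,-0.1,-40,3],[1.8,-0.5,-0.1,-40,3],[1.8,-0.5,-0.1,-40,3]]' 80
python3 o.py; python3 t.py | tail -4;python3 k.py
```

```text
clock: 28.7
position: [0.6262, 0.2273, 0.1465]
eef_rot: [154.4, 8.1, 126.1]
ft_force: [1.7, 5.6, 1.2]
opening: 0.0342
28.7 [0.6262 0.2273 0.1465] q [ 20.   17.6 -14.8  30.8  -0.1 -17.9] lean 26.8 F [1.7 5.6 1.2]
[[-0.583  0.693  0.424]
 [ 0.8    0.58   0.152]
 [-0.14   0.428 -0.893]]
world x,y,z 1cm in tool: [[-0.583, 0.8, -0.14], [0.693, 0.58, 0.428], [0.424, 0.152, -0.893]] grasp [0.6182 0.2245 0.1632]
collar z,slopes(x,y,z0) (array([ 0.07  , -0.1046,  0.1327]), 3855)
 circ [0.6205 0.2201] 0.0337
lip (array([0.0106, 0.0113, 0.1123]), 3664) [0.5959 0.2043]
counter (array([-0.0004, -0.0004,  0.0006]), 97150)
top 0.108 154 [0.6237 0.2166] res 0.0
top 0.045 74 [0.6238 0.2177] res 0.0004
```

```bash
python3 -m crank '[[-0.1,0,-0.1,5,3],[-0.3,0,-0.2,10,3],[-0.5,-0.1,-0.3,15,3],[-0.75,-0.25,-0.35,20,3],[-1.0,-0.4,-0.35,25,3],[-1.2,-0.5,-0.35,30,3],[-1.4,-0.5,-0.35,35,3],[-1.6,-0.5,-0.35,40,3],[-1.6,-0.5,-0.35,40,3],[-1.6,-0.5,-0.35,40,3]]' 80
python3 o.py; python3 t.py | tail -4;python3 k.py
```

```text
clock: 29.63
position: [0.6329, 0.2041, 0.1493]
eef_rot: [154.7, -9.0, 89.5]
ft_force: [7.2, -6.3, -2.7]
opening: 0.0341
29.6333 [0.6329 0.2041 0.1493] q [ 17.9  17.3 -14.7  31.2  -0.1  20.5] lean 26.7 F [ 7.2 -6.3 -2.7]
[[ 0.009  0.903  0.429]
 [ 0.988 -0.075  0.137]
 [ 0.156  0.422 -0.893]]
world x,y,z 1cm in tool: [[0.009, 0.988, 0.156], [0.903, -0.075, 0.422], [0.429, 0.137, -0.893]] grasp [0.6249 0.2015 0.166 ]
collar z,slopes(x,y,z0) (array([0.0106, 0.1523, 0.1355]), 3714)
 circ [0.626  0.2055] 0.0337
lip (array([ 0.0206, -0.0014,  0.1123]), 3543) [0.5988 0.2048]
counter (array([-0.0002, -0.0002,  0.0007]), 98265)
top 0.108 99 [0.6271 0.2088] res 0.0
top 0.045 64 [0.628  0.2094] res 0.0004
```

Rising well: the collar is up about 5 mm after two swings. I'll continue with smaller side shifts to draw the crock back to where it stood.

```bash
python3 -m crank '[[0.1,-0.05,-0.1,-5,3],[0.25,-0.1,-0.2,-10,3],[0.35,-0.15,-0.3,-15,3],[0.5,-0.25,-0.4,-20,3],[0.65,-0.35,-0.4,-25,3],[0.75,-0.45,-0.4,-30,3],[0.9,-0.5,-0.4,-35,3],[1.0,-0.5,-0.4,-40,3],[1.0,-0.5,-0.4,-40,3],[1.0,-0.5,-0.4,-40,3]]' 80
python3 o.py; python3 t.py | tail -4;python3 k.py
```

```text
clock: 30.57
position: [0.6237, 0.2206, 0.1524]
eef_rot: [154.5, 8.0, 126.1]
ft_force: [0.3, 7.1, 0.6]
opening: 0.0343
30.5667 [0.6237 0.2206 0.1524] q [ 19.4  16.8 -14.9  31.6   0.2 -18.5] lean 26.7 F [0.3 7.1 0.6]
[[-0.583  0.694  0.423]
 [ 0.8    0.58   0.152]
 [-0.14   0.427 -0.893]]
world x,y,z 1cm in tool: [[-0.583, 0.8, -0.14], [0.694, 0.58, 0.427], [0.423, 0.152, -0.893]] grasp [0.6158 0.2178 0.1691]
collar z,slopes(x,y,z0) (array([ 0.0862, -0.1059,  0.1391]), 4613)
 circ [0.6189 0.2139] 0.0337
lip (array([0.003 , 0.0011, 0.1126]), 4658) [0.5975 0.1975]
counter (array([-0.0004, -0.0004,  0.0006]), 98250)
top 0.108 149 [0.6223 0.2101] res 0.0
top 0.045 70 [0.6227 0.2109] res 0.0004
```

```bash
python3 -m crank '[[-0.1,-0.05,-0.1,5,3],[-0.2,-0.1,-0.2,10,3],[-0.3,-0.15,-0.3,15,3],[-0.4,-0.2,-0.4,20,3],[-0.5,-0.25,-0.4,25,3],[-0.6,-0.3,-0.4,30,3],[-0.7,-0.35,-0.4,35,3],[-0.8,-0.4,-0.4,40,3],[-0.8,-0.4,-0.4,40,3],[-0.8,-0.4,-0.4,40,3]]' 80
python3 o.py; python3 t.py | tail -4;python3 k.py
```

```text
clock: 31.5
position: [0.6243, 0.2049, 0.1541]
eef_rot: [155.0, -9.0, 89.5]
ft_force: [0.9, -5.8, -0.1]
opening: 0.0339
31.5 [0.6243 0.2049 0.1541] q [ 18.2  16.3 -15.2  32.   -0.1  20.6] lean 26.5 F [ 0.9 -5.8 -0.1]
[[ 0.008  0.906  0.424]
 [ 0.988 -0.073  0.138]
 [ 0.156  0.417 -0.895]]
world x,y,z 1cm in tool: [[0.008, 0.988, 0.156], [0.906, -0.073, 0.417], [0.424, 0.138, -0.895]] grasp [0.6164 0.2023 0.1708]
collar z,slopes(x,y,z0) (array([-0.0076,  0.1553,  0.1411]), 4949)
 circ [0.6165 0.2063] 0.0335
lip (array([-0.0002, -0.0005,  0.1127]), 3618) [0.5965 0.2106]
counter (array([-0.0002, -0.0002,  0.0007]), 100252)
top 0.108 82 [0.6212 0.2097] res 0.0
top 0.045 62 [0.6178 0.2111] res 0.0004
```

```bash
python3 -m crank '[[0.1,0,-0.1,-5,3],[0.2,0.05,-0.2,-10,3],[0.3,0.1,-0.3,-15,3],[0.45,0.15,-0.35,-20,3],[0.55,0.15,-0.35,-25,3],[0.7,0.15,-0.35,-30,3],[0.8,0.15,-0.35,-35,3],[0.9,0.15,-0.35,-40,3],[0.9,0.15,-0.35,-40,3],[0.9,0.15,-0.35,-40,3]]' 80
python3 o.py; python3 t.py | tail -4;python3 k.py
```

```text
clock: 32.43
position: [0.6196, 0.2202, 0.1571]
eef_rot: [154.9, 7.7, 126.3]
ft_force: [-6.1, 7.0, -2.6]
opening: 0.0339
32.4333 [0.6196 0.2202 0.1571] q [ 19.4  16.3 -14.5  33.    0.4 -18.6] lean 26.2 F [-6.1  7.  -2.6]
[[-0.587  0.696  0.414]
 [ 0.798  0.583  0.153]
 [-0.135  0.42  -0.897]]
world x,y,z 1cm in tool: [[-0.587, 0.798, -0.135], [0.696, 0.583, 0.42], [0.414, 0.153, -0.897]] grasp [0.6119 0.2173 0.1739]
collar z,slopes(x,y,z0) (array([ 0.0681, -0.1115,  0.1442]), 5025)
 circ [0.6143 0.2128] 0.0337
lip (array([-1.000e-04, -7.000e-04,  1.126e-01]), 3446) [0.6005 0.198 ]
counter (array([-0.0004, -0.0004,  0.0006]), 100876)
top 0.108 145 [0.6169 0.2092] res 0.0
top 0.045 78 [0.6181 0.2095] res 0.0004
```

```bash
python3 -m crank '[[-0.1,0,-0.1,5,3],[-0.2,0,-0.2,10,3],[-0.3,0,-0.3,15,3],[-0.4,0,-0.35,20,3],[-0.5,0,-0.35,25,3],[-0.65,0,-0.35,30,3],[-0.8,0,-0.35,35,3],[-0.9,0,-0.35,40,3],[-0.9,0,-0.35,40,3],[-0.9,0,-0.35,40,3]]' 80
python3 o.py; python3 t.py | tail -4;python3 k.py
```

```text
clock: 33.37
position: [0.6254, 0.2034, 0.1604]
eef_rot: [155.4, -8.7, 89.4]
ft_force: [-0.4, -9.2, -3.5]
opening: 0.0342
33.3667 [0.6254 0.2034 0.1604] q [ 18.1  16.2 -14.   33.7  -0.1  20.6] lean 26.0 F [-0.4 -9.2 -3.5]
[[ 0.01   0.908  0.418]
 [ 0.988 -0.073  0.134]
 [ 0.152  0.412 -0.899]]
world x,y,z 1cm in tool: [[0.01, 0.988, 0.152], [0.908, -0.073, 0.412], [0.418, 0.134, -0.899]] grasp [0.6176 0.2009 0.1772]
collar z,slopes(x,y,z0) (array([-0.0167,  0.1501,  0.1475]), 4772)
 circ [0.6173 0.2045] 0.0337
lip (array([-0.0009, -0.0002,  0.1127]), 3456) [0.5963 0.2102]
counter (array([-0.0002, -0.0002,  0.0007]), 100340)
top 0.108 63 [0.6168 0.2091] res 0.0
top 0.045 60 [0.6178 0.2095] res 0.0005
```

```bash
python3 -m crank '[[0.1,0,-0.1,-5,3],[0.25,0.05,-0.2,-10,3],[0.4,0.1,-0.3,-15,3],[0.6,0.15,-0.4,-20,3],[0.6,0.15,-0.4,-20,3],[0.6,0.15,-0.4,-20,3],[0.6,0.15,-0.4,-20,3],[0.6,0.15,-0.4,-20,3],[0.6,0.15,-0.4,-20,3],[0.6,0.15,-0.4,-20,3]]' 80
python3 o.py; python3 t.py | tail -4;python3 k.py
```

```text
clock: 34.3
position: [0.6254, 0.2132, 0.1672]
eef_rot: [153.7, -0.6, 107.8]
ft_force: [-4.8, -3.2, -0.4]
opening: 0.0342
34.3 [0.6254 0.2132 0.1672] q [ 18.8  16.  -13.3  34.4   0.1   1.2] lean 26.3 F [-4.8 -3.2 -0.4]
[[-0.305  0.855  0.419]
 [ 0.952  0.27   0.144]
 [ 0.01   0.442 -0.897]]
world x,y,z 1cm in tool: [[-0.305, 0.952, 0.01], [0.855, 0.27, 0.442], [0.419, 0.144, -0.897]] grasp [0.6176 0.2105 0.184 ]
collar z,slopes(x,y,z0) (array([-0.0092,  0.0084,  0.1542]), 4866)
 circ [0.6181 0.2098] 0.0339
lip (array([-0.0005, -0.0002,  0.1126]), 3412) [0.5986 0.2041]
counter (array([-0.0003, -0.0003,  0.0007]), 98975)
top 0.108 94 [0.6167 0.2089] res 0.0
top 0.045 63 [0.6184 0.2096] res 0.0004
```

The stopper is loose: the collar is 23 mm up and the stopper is upright. The crock stands level 3 mm from its original spot. I'll lift it straight out.

```bash
python3 -m crank '[[0,0.2,-0.4,0,3],[0,0.4,-0.8,0,3],[0,0.65,-1.3,0,3],[0,0.9,-1.8,0,3],[0,1.2,-2.4,0,3],[0.05,1.55,-3.1,0,3],[0.05,1.9,-3.8,0,3],[0.05,2.25,-4.5,0,3],[0.05,2.6,-5.2,0,3],[0.05,2.65,-5.4,0,3]]' 80
python3 o.py 0.6033 -0.1685 0.225;python3 k.py
python3 - <<'E'
from h import *
s=snapshot("scene"); cv2.imwrite("pics/s8.png",s["color"][90:390,150:550])
E
```

```text
clock: 35.23
position: [0.6278, 0.2141, 0.2313]
eef_rot: [153.3, -0.6, 107.9]
ft_force: [-0.4, 0.5, -1.3]
opening: 0.0342
35.2333 [0.6278 0.2141 0.2313] q [18.8 13.1 -7.2 43.   0.1  1.1] lean 26.7 F [-0.4  0.5 -1.3]
[[-0.307  0.852  0.425]
 [ 0.952  0.27   0.146]
 [ 0.01   0.449 -0.894]]
rows shift cm [-35.67 -12.69  -6.07]
world x,y,z 1cm in tool: [[-0.307, 0.952, 0.01], [0.852, 0.27, 0.449], [0.425, 0.146, -0.894]] grasp [0.6198 0.2114 0.248 ]
top 0.108 161 [0.6176 0.2093] res 0.0
top 0.045 73 [0.6179 0.2098] res 0.0005
```

View pics/s8.png

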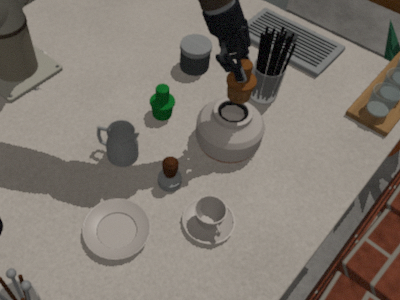

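The scene view shows the stopper hanging clear above the open crock. The crock is upright and its neighbours are undisturbed. I'll carry the stopper over to the saucer.

```bash
python3 -m crank '[[-2,-0.7,-0.3,0,3],[-5,-1.8,-0.9,0,3],[-8.6,-3.1,-1.5,0,3],[-12.2,-4.3,-2.1,0,3],[-15.8,-5.6,-2.7,0,3],[-19.4,-6.9,-3.3,0,3],[-23,-8.2,-3.9,0,3],[-26.6,-9.5,-4.5,0,3],[-30.2,-10.8,-5.2,0,3],[-33.5,-12,-5.7,0,3]]' 80
python3 -m crank '[[-1.5,-0.5,-0.2,0,3],[-2.2,-0.7,-0.4,0,3],[-2.2,-0.7,-0.4,0,3],[-2.2,-0.7,-0.4,0,3],[-2.2,-0.7,-0.4,0,3],[-2.2,-0.7,-0.4,0,3],[-2.2,-0.7,-0.4,0,3],[-2.2,-0.7,-0.4,0,3],[-2.2,-0.7,-0.4,0,3],[-2.2,-0.7,-0.4,0,3]]' 80
cat > f.py <<'E'
from h import *
from t import fit
s=snapshot("wrist"); P=cloud(s); hsv=cv2.cvtColor(s["color"],cv2.COLOR_BGR2HSV); g=manip.sense()["position"]
d=np.hypot(P[...,0]-g[0],P[...,1]-g[1]); br=(s["depth"]>0)&(hsv[...,0]<20)&(hsv[...,1]>110)&(d<.06)&(P[...,2]<g[2]+.012)
z=P[br][:,2]; h,e=np.histogram(z,60,(g[2]-.05,g[2]+.012)); z0=e[h.argmax()]
w=P[br&(np.abs(P[...,2]-z0)<.006)]; c,r=cv2.minEnclosingCircle(w[:,:2].astype(np.float32)); dd=np.hypot(w[:,0]-c[0],w[:,1]-c[1])
print("stopper collar",np.round(c,4),round(r,4),fit(w[dd>.021])," z",z0)
s=snapshot("top"); P=cloud(s); m=np.zeros(P.shape[:2],bool); m[180:265,335:420]=True
w=P[m&(P[...,2]>.014)&(P[...,2]<.024)&(s["depth"]>0)]; c,r=cv2.minEnclosingCircle(w[:,:2].astype(np.float32)); print("saucer",np.round(c,4),round(r,4))
E
sed -i '/^st=manip/,$!b' t.py; python3 - <<'E'
s=open('t.py').read(); i=s.index("st=manip"); 
open('t.py','w').write(s[:i]+"def main():\n"+"".join("    "+l+"\n" for l in s[i:].splitlines())+"if __name__=='__main__': main()\n")
E
python3 f.py; python3 o.py 0.6033 -0.1685 0.100
```

```text
clock: 36.17
position: [0.6022, -0.1482, 0.2226]
eef_rot: [153.6, -0.5, 107.8]
ft_force: [1.7, 0.6, -2.2]
opening: 0.0342
clock: 37.0
position: [0.6021, -0.1688, 0.2233]
eef_rot: [153.5, -0.5, 107.9]
ft_force: [0.5, -0.3, -2.0]
opening: 0.0343
stopper collar [ 0.5951 -0.1719] 0.0338 (array([0.0039, 0.0129, 0.21  ]), 4489)  z 0.2094028587906926
saucer [ 0.596  -0.1716] 0.0757
37.1 [ 0.6021 -0.1691  0.2232] q [-24.2  13.6  -7.   49.5  17.8 -38.8] lean 20.0 F [-0.8  0.2 -2.2]
[[-0.307  0.853  0.422]
 [ 0.952  0.271  0.145]
 [ 0.01   0.446 -0.895]]
rows shift cm [-0.1  -5.38 11.09]
world x,y,z 1cm in tool: [[-0.307, 0.952, 0.01], [0.853, 0.271, 0.446], [0.422, 0.145, -0.895]] grasp [ 0.5942 -0.1718  0.24  ]
```

```bash
python3 -m crank '[[0,-0.8,1.7,0,3],[0,-1.7,3.5,0,3],[-0.1,-2.7,5.5,0,3],[-0.1,-3.7,7.5,0,3],[-0.1,-4.6,9.3,0,3],[-0.15,-5.4,10.9,0,3],[-0.15,-6,12.1,0,3],[-0.15,-6.3,12.7,0,3],[-0.15,-6.3,12.7,0,3],[-0.15,-6.3,12.7,0,3]]' 80
python3 f.py; python3 o.py
```

```text
clock: 37.93
position: [0.6026, -0.1694, 0.0816]
eef_rot: [153.5, -0.6, 107.9]
ft_force: [0.7, 0.2, -1.8]
opening: 0.0343
stopper collar [ 0.5955 -0.1726] 0.0336 (array([0.0037, 0.0132, 0.0684]), 4502)  z 0.06759879936554963
saucer [ 0.5966 -0.1718] 0.0756
38.0333 [ 0.6034 -0.1698  0.0829] q [-24.2  21.9 -18.8  29.2  17.8 -38.8] lean 20.1 F [-0.8  0.3 -1.9]
[[-0.307  0.852  0.424]
 [ 0.952  0.271  0.144]
 [ 0.008  0.448 -0.894]]
world x,y,z 1cm in tool: [[-0.307, 0.952, 0.008], [0.852, 0.271, 0.448], [0.424, 0.144, -0.894]] grasp [ 0.5955 -0.1725  0.0996]
```

```bash
python3 -m crank '[[0,-0.07,0.14,0,3],[0,-0.14,0.28,0,3],[0,-0.2,0.4,0,3],[0,-0.26,0.52,0,3],[0,-0.32,0.64,0,3],[0,-0.37,0.74,0,3],[0,-0.42,0.83,0,3],[0,-0.46,0.92,0,3],[0,-0.46,0.92,0,3],[0,-0.46,0.92,0,3]]' 80
python3 f.py; python3 o.py
```

```text
clock: 38.87
position: [0.6023, -0.1692, 0.0711]
eef_rot: [153.5, -0.6, 107.9]
ft_force: [1.0, -0.8, -1.7]
opening: 0.0338
stopper collar [ 0.5954 -0.1722] 0.0338 (array([0.0047, 0.0133, 0.0578]), 4512)  z 0.0572372634091574
saucer [ 0.5967 -0.1721] 0.0754
38.9667 [ 0.6023 -0.1692  0.0711] q [-24.2  22.7 -19.6  27.7  17.8 -38.8] lean 20.0 F [ 0.2  0.2 -1.8]
[[-0.307  0.853  0.422]
 [ 0.952  0.27   0.145]
 [ 0.01   0.446 -0.895]]
world x,y,z 1cm in tool: [[-0.307, 0.952, 0.01], [0.853, 0.27, 0.446], [0.422, 0.145, -0.895]] grasp [ 0.5944 -0.172   0.0878]
```

```bash
python3 -m crank '[[0,-0.02,0.04,0,3],[0,-0.04,0.08,0,3],[0,-0.06,0.12,0,3],[0,-0.08,0.16,0,3],[0,-0.08,0.16,0,3],[0,-0.08,0.16,0,3],[0,-0.08,0.16,0,3],[0,-0.08,0.16,0,3],[0,-0.08,0.16,0,3],[0,-0.08,0.16,0,3]]' 40
python3 o.py; python3 f.py
```

```text
clock: 39.8
position: [0.6027, -0.1691, 0.071]
eef_rot: [153.4, -0.5, 107.9]
ft_force: [-5.0, 1.5, 8.3]
opening: 0.0345
39.8 [ 0.6027 -0.1691  0.071 ] q [-24.2  22.7 -19.7  27.5  17.8 -38.8] lean 20.1 F [-5.   1.5  8.3]
[[-0.307  0.852  0.423]
 [ 0.952  0.27   0.145]
 [ 0.009  0.448 -0.894]]
world x,y,z 1cm in tool: [[-0.307, 0.952, 0.009], [0.852, 0.27, 0.448], [0.423, 0.145, -0.894]] grasp [ 0.5948 -0.1718  0.0877]
stopper collar [ 0.5955 -0.1723] 0.0337 (array([-0.0001,  0.0108,  0.0579]), 4505)  z 0.05713837392904979
saucer [ 0.597  -0.1718] 0.076
```

```bash
python3 -m crank '[[0,0.04,-0.08,0,3],[0,0.04,-0.08,0,3.4],[0,0.04,-0.08,0,3.7],[0,0.04,-0.08,0,4.2],[0,0.04,-0.08,0,5],[0,0.04,-0.08,0,6],[0,0.04,-0.08,0,7],[0,0.04,-0.08,0,7.5],[0,0.04,-0.08,0,7.5],[0,0.04,-0.08,0,7.5]]' 20
python3 -m crank '[[0,0,-0.5,0,7.5],[0,0,-1.5,0,7.5],[0,0,-3,0,7.5],[0,0,-5,0,7.5],[0,0,-7.5,0,7.5],[0,0,-10,0,7.5],[0,0,-13,0,7.5],[0,0,-16,0,7.5],[0,0,-18,0,7.5],[0,0,-18,0,7.5]]' 20
python3 m.py >/dev/null; python3 - <<'E'
from h import *
from k import lipc
from t import fit
print(manip.sense()["ft_force"],manip.sense()["clock"])
T=snapshot("top"); lipc(T,"crock"); S=snapshot("scene"); W=snapshot("wrist")
for n,s,b in(("top",T,(335,180,420,265)),("scene",S,(225,260,310,360))):
    P=cloud(s); hsv=cv2.cvtColor(s["color"],cv2.COLOR_BGR2HSV); m=np.zeros(P.shape[:2],bool); m[b[1]:b[3],b[0]:b[2]]=1; m&=s["depth"]>0; br=m&(hsv[...,0]<20)&(hsv[...,1]>110)
    for nm,k,lo,hi in(("saucer",m&~br,.014,.024),("collar",br,.045,.065),("griptop",br,.096,.112)):
        w=P[k&(P[...,2]>lo)&(P[...,2]<hi)]
        if len(w)>5: c,r=cv2.minEnclosingCircle(w[:,:2].astype(np.float32)); print(n,nm,len(w),np.round(c,4),round(r,4),np.median(w[:,2]).round(4))
    for nm,lo,hi,box in (("tamper",.05,.12,(305,240,335,285) if n=="scene" else (288,210,318,245)),("cup",.04,.08,(330,280,388,335) if n=="scene" else(285,150,335,200)),("straws",.15,.25,(395,110,450,200) if n=="scene" else(80,195,160,262)),("jug",.08,.12,(240,205,295,260) if n=="scene" else(295,258,345,312)),("green",.05,.15,(298,170,330,215)if n=="scene" else(222,282,258,315)),("tin",.07,.1,(325,120,365,165) if n=="scene" else(120,300,175,352))):
        a=np.zeros(m.shape,bool); a[box[1]:box[3],box[0]:box[2]]=True; w=P[a&(P[...,2]>lo)&(P[...,2]<hi)&(s["depth"]>0)]
        if len(w)>5: c,r=cv2.minEnclosingCircle(w[:,:2].astype(np.float32)); print(' ',n,nm,np.round(c,3),round(r,3))
cv2.imwrite("pics/e9.png",np.hstack([S["color"][90:390,150:550],cv2.resize(W["color"],(400,300))]))
E
```

```text
clock: 40.73
position: [0.6023, -0.1693, 0.0701]
eef_rot: [153.5, -0.6, 107.9]
ft_force: [-0.1, -0.8, 1.1]
opening: 0.0751
clock: 41.57
position: [0.5273, -0.1973, 0.2378]
eef_rot: [153.2, -0.1, 107.8]
ft_force: [0.6, -0.3, 0.6]
opening: 0.0749
[ 0.57259181 -0.29554924  0.57694474] 41.5667
crock 0.108 500 [0.6178 0.2091] res 0.0
crock 0.045 118 [0.6182 0.2096] res 0.0004
top saucer 638 [ 0.5969 -0.1719] 0.0759 0.0173
top collar 319 [ 0.5955 -0.171 ] 0.0331 0.0562
top griptop 182 [ 0.5966 -0.1717] 0.0183 0.1019
  top tamper [0.594 0.008] 0.02
  top cup [ 0.74 -0.02] 0.044
  top straws [0.59  0.409] 0.048
  top jug [ 0.444 -0.014] 0.055
  top green [0.431 0.161] 0.034
  top tin [0.373 0.37 ] 0.048
scene saucer 1268 [ 0.5906 -0.1195] 0.1267 0.0185
scene collar 400 [ 0.5981 -0.172 ] 0.0331 0.0588
scene griptop 210 [ 0.5981 -0.1724] 0.0177 0.1044
  scene tamper [0.595 0.007] 0.019
  scene cup [ 0.74  -0.018] 0.045
  scene straws [0.59  0.409] 0.048
  scene jug [ 0.445 -0.015] 0.053
  scene green [0.43  0.162] 0.035
  scene tin [0.37 0.37] 0.049
```

View pics/e9.png

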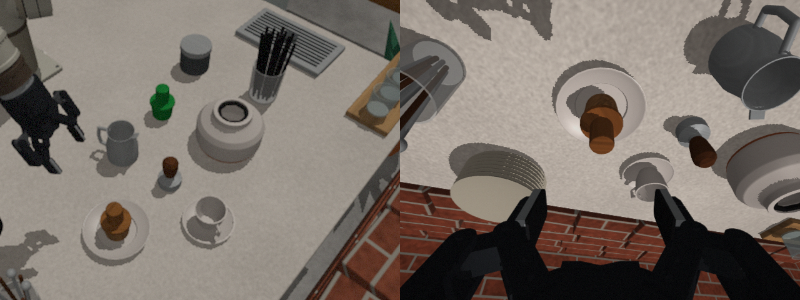

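The final view shows the stopper upright in the middle of the saucer, the crock open and standing, and the gripper clear of everything. Handing in.

```bash
python3 -c "
from rig import order; print(order.job_done())"
```

```text
the job is handed in; nothing more can be done
None
```

The stopper is out of the crock and standing upright in the middle of the saucer, grip on top, and I've handed the job in at 41.7 s.

**How it came free:** Pushing the grip sideways with the tool vertical only tipped the crock, by about 0.02 rad, and it settled back flat. I leaned the tool about 26° by overreaching in free space. I then gripped the wooden grip and rocked it about ±0.12–0.15 rad with a light pull. It was loose after seven swings and lifted straight out.

**Last checks:**
- **Stopper:** within about 2 mm of the saucer's centre in both cameras. The grip top is at 102–104 mm, against 103 mm expected.
- **Crock:** upright, with its lip level when last measured, just before the lift-out. It ended about 3 mm from where it started, not exactly on its spot. During the swings it slid up to about 9 mm, and I worked it back.
- **Saucer:** within about 1 mm of its start in the top view. The scene-camera saucer fit was spoiled by stray points, so I did not use it.
- **Other things:** tamper, cup, straws, jug, tin and the green look-alike are unmoved within 2 mm. I did not measure the lids and cutlery; the arm never went near them.
- **Robot:** gripper open and clear of everything, no contact force.

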